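# Swing the tape hook to its stop and hang the tape roll

## Robot

A 7-joint arm with a two-finger parallel gripper is mounted at the origin on a cart in front of the work surface, level with it; the furniture and walls round the work are solid. World frame = base frame: x ahead of the robot, y to its left, z up, the work surface at z = 0. Lengths are in m, angles in degrees, forces in N, time in s.
With the tool pointing down it reaches from about 0.4 to 0.85 m from the base axis. Payload 10.4 kg.
Tool frame: the origin (TCP) lies midway between the tips of the shut fingers; the grasp point (between the pads) lies 19 mm behind it; z points along the fingers, y is the line along which they close (so a half turn about z gives the same grasp; the last joint's range is limited). The gripper opens to 87 mm and grips with 3 to 60 N. Pads are 19 mm wide; open, the fingers measure 117 mm over their backs; the gripper's body (75 mm by 190 mm) begins 51 mm behind the grasp point.
Start: joints at [-72.284, 19.034, -3.707, 83.658, 1.238, 77.344, -5.071], TCP at [0.204, 0.591, 0.223] pointing down, gripper open.
Joint ranges: [-148.97, 148.97], [-28.65, 121.19], [-84.17, 76.75], [9.2, 138.47], [-72.65, 252.65], [3.7, 117.97], [-149.18, 149.18]. Speed limits (degrees/s): [127.2, 127.2, 159.86, 159.86, 180, 180, 180].

## Interface

Orientations are given as a 3x3 rotation matrix whose columns are the frame's x, y, z axes.
In Python, from cell import robot gives the robot as it stands. The module is installed in compiled form; this text tells all that it offers.
- The arm moves only by the shell command python3 -m inch 'ROWS' [OPENING] [FORCE]. ROWS is JSON, a list of rows, each a list of 4 numbers: the shift along the world's x, y, z in units of 40 mm (1.0 is 40 mm), then the turn about the world's z in units of 5 degrees (1.0 is 5 degrees). In form: [[tx, ty, tz, yaw], ...]. A call has 1 to 20 rows; each row is the pose to reach, as a shift and turn from the pose commanded when the call began; what a row does not reach only later rows make up. A row lasts 1/10 s, in which the tool goes at most 50 mm and 8.59 degrees, less where a joint would pass 70% of its speed; a pose out of reach is approached as far as the arm can. A call with a gripper value outside its range is refused whole. OPENING is the closure, from 0 (fully open) to 1 (shut), set as the call begins (- or left out, the last holds). The fingers move at their own pace and stop on an object; FORCE is the grip in N (left out, the last holds). Time passes only in rows, so rows that repeat a pose let the fingers close. It gives the time, the measured TCP pose, the force, the opening and the grip force at its end, in the units of the state.
- robot.observe(): the state, without advancing time (a new reading comes with each control period).
- robot.camera(name): name is "scene" or "top"; returns a dict with "pixels" (384x512x3 uint8, blue, green, red), "K" (3x3 intrinsics, pixels), "k1" (the pictures are not rectified: a ray, as slopes to the right and down, at radius r is drawn at 1 + k1 r^2 times it, then the intrinsics apply), "world_from_camera" (4x4, takes a point from camera to world coordinates). Camera axes: x right, y down, z forward; pixel columns grow to the right and rows downward; lengths in m; the calibration is good to about 2 mm. A picture is of the moment at which its call begins. There is no depth.
- robot.finish_job(): hands the job in; it is judged then, once.
The state is a dict: "time_s": time; "qpos": joint angles; "qd": joint speeds; "effort": joint torques, N m; "tcp_pos": TCP position; "tcp_rot": TCP orientation; "contact_force": force on the tool from outside, world axes, zero at the start; "moment": the same for the moment, N m; "opening": finger opening in m; "grasp_force": force on a finger pad.
Only numpy, scipy, OpenCV 4.12 (cv2) and the standard library are available. Lean on these libraries where they do the work, as an engineer would, in place of code of your own. Each camera call takes 0.05 s, during which the arm holds its last target. There are 200 camera calls.

## Task

First swing the swivel hook of the tape stand round until it comes up against the hidden stop inside its hub, which lies near the yellow mark, and lean on it there with about 8 N for a moment so that it is fully home. Then lift the roll of masking tape out of its cradle, hang it on the hook with its side flush against the blue back plate, and let go, leaving the hook at its stop. Never push hook or roll harder than 15 N, and leave the phone, the bottle and the screw dish alone.

Things in the scene. Friction and masses are not known exactly. Their poses are not given: they have to be found in the camera images.
- hook: Steel swivel hook; turns about a vertical axis on its stand, stiffly (0.12 N m friction, no spring: stays where left). Origin: on that axis at the bar's centre line, 120 mm above the desk; x outward along the bar, z up. Bar: 8 mm round rod, level from the axis to x = 70 mm. Turn it counter-clockwise seen from above, 0.7 to 1.3 rad, to a rigid stop in its hub. Pushes over 15 N are too much.
- hook_tip (a point): End of the hook's turned-up tip: x = 75 mm, 8 mm above the bar's centre line; its rounded top ends 12 mm above that line and at x = 79 mm. Nothing else of hook or stand is higher than 4 mm above the bar's centre line.
- plate_face (a point): Middle of the outer face of the hook's blue back plate: x = 23 mm, z = -17 mm in the hook's frame. The plate is 68 mm wide (across y), 30 mm high (z -32 to -2 mm), and turns with the hook. The hung roll's side belongs flush against this face, which crosses the ring below the bar.
- pointer (a point): Underside of the red pointer low on the hook's hub: at x = 0, y = 30 mm, z = -55 mm in the hook's frame. Pointer 7 mm wide.
- mark (a point): Top of the yellow tab (6 mm wide, 60 mm above the desk, 30 mm from the turning axis) on a clip-on ring of the stand. A rough mark: the hook meets its rigid stop when its +y axis (pointer) is within 0.08 rad of the direction from the axis to here, before or past it; feel for it. The fixed stand (round foot 100 mm across, 16 mm high) is turned differently each time, by up to 0.35 rad.
- tape_roll: Roll of masking tape: rigid ring 81 mm across, 19 mm wide, about 50 g, standing upright in a cradle. Hole slightly eight-sided, 25 to 27 mm from centre to wall; ring wall 13 to 15 mm. Own z = the roll's axis, origin = centre of a side face. Pinch from above across the 19 mm, only the outer 11 mm of the wall, so that the tips clear the bar. Over 15 N between roll and hook is too much.
- tape_center (a point): Middle of the roll (on its axis, halfway through its width), 46 mm above the desk in the cradle. Hung, it is about 21 to 23 mm below the bar's centre line and 32.5 mm from the turning axis along the bar.
- cradle: Grey fixed V cradle for the roll, 34 x 88 mm, side cheeks 28 mm high. Origin: centre of its underside, on the desk. Its x axis is along the axis of the standing roll, z up. The roll stands free between the cheeks (2 mm play each side).
- phone_red: Bystander: red phone lying flat, 138 x 68 x 9 mm, origin at the centre of its underside.
- ipa_bottle: Bystander: upright white dropper bottle with a blue cap, 39 mm diameter, 114 mm high, origin at the centre of its underside.
- screw_dish: Bystander: small round metal dish, 74 mm diameter, 14 mm high, origin at the centre of its underside.
Things that resemble listed ones, but are neither listed nor needed, are in the scene too. What is shaped like the tape_roll but turquoise is not meant.

How it is judged:
By the outcome, as a careful person would: the job done as asked, in the order asked, and still so for the second after the job is handed in, with the robot touching nothing.
It also fails if it takes over 69 s, if anything falls off the work surface, if the arm or the gripper's body presses on something with over 40 N, if the wrist force passes 120 N, or if a joint passes its speed limit or range.

## Working session

There is one attempt and no reset: what is moved stays moved. The work goes in short steps, Python scripts to look and compute and a shell command to move; the robot and the scene stay as the last step left them, time stands still between calls to the robot, and variables do not carry over. Pictures are saved under pics/ and viewed, at most 10 in all, crops included, and the job is handed in when it is done.

```bash
mkdir -p pics; cat > h.py <<'E'
import numpy as np, cv2
from cell import robot
def shot(n,tag):
    c=robot.camera(n); cv2.imwrite(f'pics/{tag}.png',c['pixels']); np.savez(f'pics/{tag}.npz',**{k:np.array(c[k]) for k in c}); return c
def ray(c,u,v):
    K=np.array(c['K']);k=float(c['k1'])
    d=np.array([k,0,0,0,0.])
    p=cv2.undistortPoints(np.array([[[u,v]]],float),K,d)[0,0]
    T=np.array(c['world_from_camera']); r=T[:3,:3]@np.array([p[0],p[1],1]); return T[:3,3],r/np.linalg.norm(r)
def onz(c,u,v,z):
    o,r=ray(c,u,v); return o+r*(z-o[2])/r[2]
def tri(c1,p1,c2,p2):
    o1,r1=ray(c1,*p1);o2,r2=ray(c2,*p2)
    A=np.array([r1,-r2]).T; s=np.linalg.lstsq(A,o2-o1,rcond=None)[0]
    a=o1+s[0]*r1;b=o2+s[1]*r2; return (a+b)/2,np.linalg.norm(a-b)
def proj(c,P):
    T=np.linalg.inv(np.array(c['world_from_camera'])); 
    return cv2.projectPoints(np.array(P,float).reshape(-1,3),cv2.Rodrigues(T[:3,:3])[0],T[:3,3],np.array(c['K']),np.array([float(c['k1']),0,0,0,0]))[0][:,0]
E
python3 - <<'E'
from h import *
for n in('scene','top'):
    c=shot(n,n+'0'); print(n,np.round(c['K'],1).tolist(),c['k1'],np.round(c['world_from_camera'],3).tolist())
    im=cv2.resize(c['pixels'],(800,600),interpolation=cv2.INTER_CUBIC); cv2.imwrite(f'pics/{n}0v.png',im)
s=robot.observe(); print(s['time_s'],s['tcp_pos'],np.round(s['tcp_rot'],3).tolist(),s['contact_force'],s['opening'])
E
```

```text
scene [[413.7, 0.0, 255.8], [0.0, 413.7, 188.0], [0.0, 0.0, 1.0]] -0.11250348696654537 [[-0.6, -0.387, 0.7, -0.189], [-0.8, 0.313, -0.512, 0.54], [-0.021, -0.867, -0.498, 0.563], [0.0, 0.0, 0.0, 1.0]]
top [[378.7, 0.0, 251.4], [0.0, 378.7, 186.6], [0.0, 0.0, 1.0]] -0.05112888412785086 [[-0.012, -0.98, 0.198, 0.303], [-1.0, 0.012, 0.002, 0.03], [-0.005, -0.198, -0.98, 0.977], [0.0, 0.0, 0.0, 1.0]]
0.1 [0.20349412 0.59056946 0.2218485 ] [[-0.945, 0.326, -0.0], [0.326, 0.945, -0.001], [-0.0, -0.001, -1.0]] [-0.00534041  0.38200537  0.09832254] 0.08681331840497969
```

View pics/scene0v.png

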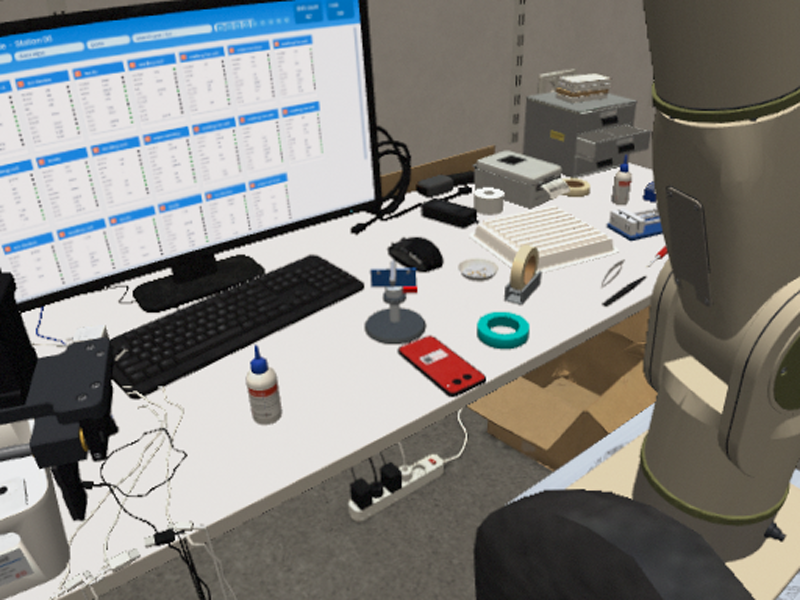

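View pics/top0v.png

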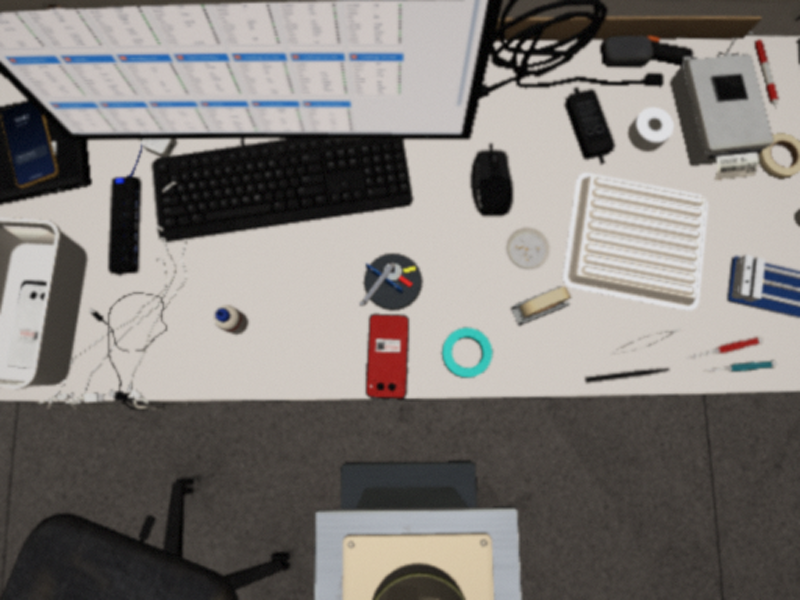

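Scene: the stand is at top (392,280) and scene (395,300). The roll in its cradle is at top (541,303) and scene (523,272). The phone sits just in front of the stand, at top (388,355). I'll zoom in on both.

```bash
python3 - <<'E'
from h import *
t=cv2.imread('pics/top0.png');s=cv2.imread('pics/scene0.png')
a=cv2.resize(t[150:220,220:380],(800,350),interpolation=cv2.INTER_CUBIC)
b=cv2.resize(s[150:225,225:355],(433,250),interpolation=cv2.INTER_CUBIC)
b=cv2.resize(s[152:222,225:352],(450,248),interpolation=cv2.INTER_CUBIC)
o=np.zeros((600,800,3),np.uint8);o[:350]=a;o[350:598,:450]=b;cv2.imwrite('pics/z1.png',o)
c={k:v for k,v in np.load('pics/top0.npz').items()};d=dict(np.load('pics/scene0.npz'))
def comps(im,lo,hi,box,n):
    h=cv2.cvtColor(im,cv2.COLOR_BGR2HSV);m=cv2.inRange(h,lo,hi);z=np.zeros_like(m);x0,y0,x1,y1=box;z[y0:y1,x0:x1]=m[y0:y1,x0:x1]
    k,_,st,ce=cv2.connectedComponentsWithStats(z)
    for i in range(1,k):
        if st[i,4]>3: print(n,st[i].tolist(),ce[i].round(1).tolist())
for im,box,nm in((t,(225,155,280,205),'top'),(s,(230,160,275,225),'scene')):
    comps(im,(20,120,120),(35,255,255),box,nm+' yellow');comps(im,(0,140,100),(8,255,255),box,nm+' red');comps(im,(95,120,40),(125,255,255),box,nm+' blue')
for im,box,nm in((t,(320,175,375,215),'top'),(s,(320,150,355,200),'scene')): comps(im,(10,50,80),(30,255,255),box,nm+' tan')
E
```

```text
top yellow [258, 170, 8, 5, 26] [261.7, 172.0]
top red [255, 177, 9, 7, 34] [259.2, 179.8]
top red [237, 202, 24, 3, 66] [247.9, 203.1]
top blue [235, 170, 9, 6, 24] [239.4, 172.7]
top blue [247, 179, 11, 8, 29] [252.1, 182.3]
scene red [258, 183, 9, 4, 28] [262.1, 184.9]
scene red [256, 216, 19, 9, 118] [266.8, 221.0]
scene blue [253, 171, 14, 12, 124] [259.7, 177.3]
scene blue [238, 173, 12, 10, 103] [243.1, 177.8]
top tan [333, 184, 32, 19, 291] [348.4, 193.0]
scene tan [327, 157, 18, 28, 353] [334.9, 170.5]
```

View pics/z1.png

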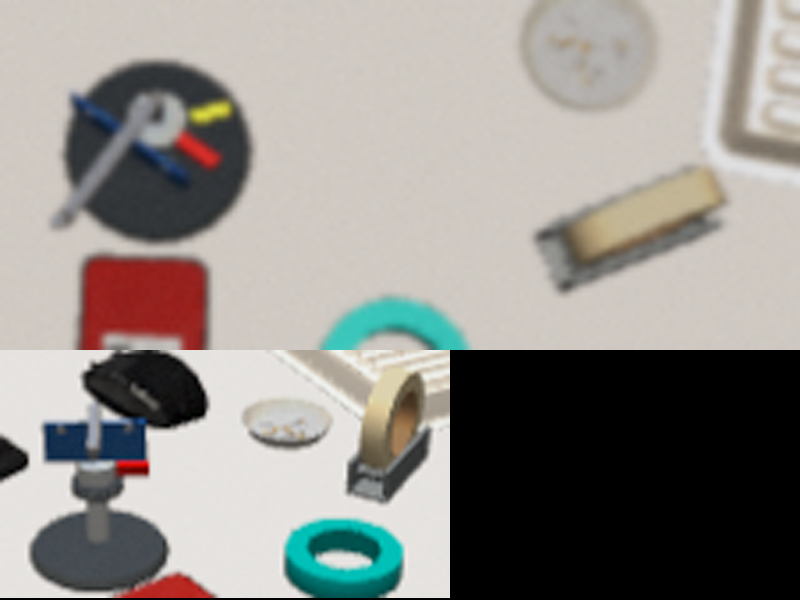

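```bash
python3 - <<'E'
from h import *
c=dict(np.load('pics/top0.npz'));d=dict(np.load('pics/scene0.npz'))
Z=lambda x,y:(220+x/5-.4,150+y/5-.4)
S=lambda x,y:(225+x/3.543-.36,152+(y-350)/3.543-.36)
im=c['pixels']; g=im.astype(int)
m=((g.max(2)<85)&(g.max(2)-g.min(2)<25)).astype(np.uint8)
z=np.zeros_like(m);z[155:202,228:274]=m[155:202,228:274]
cn=max(cv2.findContours(z,0,1)[0],key=cv2.contourArea);hull=cv2.convexHull(cn)
pts=np.array([onz(c,*p[0],.016)[:2] for p in hull]);pp=np.float32(pts*1000)
(cc,r)=cv2.minEnclosingCircle(pp);print('foot enclosing',cc,r); e=cv2.fitEllipse(pp);print(e)
A=np.array(e[0])/1000
tip=onz(c,*Z(62,218),.128);print('tip',tip, tip[:2]-A,np.linalg.norm(tip[:2]-A))
print('axis from bar start',onz(c,*Z(155,100),.12))
st,err=tri(c,Z(62,218),d,S(95,408));print('tip tri',st,err)
for n,p,h in(('ptr',(259.2,179.8),.068),('ptrend',Z(216,160),.068),('mark',(261.7,172.0),.06),('markend',Z(230,110),.06)):
    q=onz(c,*p,h)[:2]-A;print(n,q,np.linalg.norm(q),np.degrees(np.arctan2(q[1],q[0])))
for p in((75,97),(185,182)):
    q=onz(c,*Z(*p),.118)[:2]-A;print('plate end',q,np.linalg.norm(q))
q=tip[:2]-A;print('bar dir',np.degrees(np.arctan2(q[1],q[0])))
for p in((538,235),(565,290),(722,226)):
    print('cradle',p,onz(c,*Z(*p),.028)[:2],onz(c,*Z(*p),0)[:2])
h=cv2.cvtColor(im,cv2.COLOR_BGR2HSV);m=cv2.inRange(h,(10,50,80),(30,255,255));z=np.zeros_like(m);z[175:215,320:375]=m[175:215,320:375]
ct=max(cv2.findContours(z,0,1)[0],key=cv2.contourArea);R=cv2.minAreaRect(ct);print(R,cv2.boxPoints(R).tolist())
# tape top-face corners in zoom at several heights
for p,hh in(((575,228),.05),((588,262),.05),((715,165),.06),((726,200),.06),((640,195),.0865),((655,232),.0865)):
    print('tape',p,onz(c,*Z(*p),hh)[:2])
E
```

```text
foot enclosing (510.85089111328125, 30.008106231689453) 46.36854553222656
((500.883056640625, 24.328041076660156), (56.98368453979492, 90.67274475097656), 31.508302688598633)
tip [0.4598198  0.07604293 0.128     ] [-0.04106326  0.05171489] 0.0660349970837855
axis from bar start [0.51663834 0.03307156 0.12      ]
tip tri [0.45601231 0.07610476 0.15622301] 0.004208127474987874
ptr [ 0.00265305 -0.01188787] 0.01218031881753617 -77.41928103007709
ptrend [-0.00198038 -0.02064998] 0.0207447241170055 -95.47804080024736
mark [ 0.02421318 -0.01857324] 0.03051628102642391 -37.49078489245652
markend [ 0.0251147  -0.02829684] 0.03783462546287725 -48.40952246406986
plate end [0.01817772 0.04610633] 0.049560300702729945
plate end [-0.02298755 -0.00469236] 0.023461583802150757
bar dir 128.45068909508853
cradle (538, 235) [ 0.46644425 -0.16068555] [ 0.47126614 -0.16630568]
cradle (565, 290) [ 0.43802813 -0.1729707 ] [ 0.44201124 -0.17895346]
cradle (722, 226) [ 0.46986873 -0.25523429] [ 0.4747917  -0.26364527]
((348.5517578125, 193.12069702148438), (9.585370063781738, 32.43269348144531), 66.80140686035156) [[331.7586364746094, 195.1034698486328], [361.5690002441406, 182.3275909423828], [365.3448791503906, 191.13792419433594], [335.5345153808594, 203.91380310058594]]
tape (575, 228) [ 0.46594912 -0.1749237 ]
tape (588, 262) [ 0.44874948 -0.18046375]
tape (715, 165) [ 0.49502216 -0.2442891 ]
tape (726, 200) [ 0.47726925 -0.24853303]
tape (640, 195) [ 0.47520558 -0.19908211]
tape (655, 232) [ 0.4570924  -0.20518427]
```

```bash
python3 - <<'E'
from h import *
c=dict(np.load('pics/top0.npz'));d=dict(np.load('pics/scene0.npz'))
Z=lambda x,y:(220+x/5-.4,150+y/5-.4)
S=lambda x,y:(225+x/3.543-.36,152+(y-350)/3.543-.36)
for cam,box,nm,zz in((c,(228,155,274,200),'top',.016),(d,(228,195,275,222),'scene',.016)):
    g=cam['pixels'].astype(int);m=(g.max(2)<110).astype(np.uint8);z=np.zeros_like(m);x0,y0,x1,y1=box;z[y0:y1,x0:x1]=m[y0:y1,x0:x1]
    cn=max(cv2.findContours(z,0,1)[0],key=cv2.contourArea)
    P=np.array([onz(cam,*p[0],zz)[:2] for p in cn])
    # robust circle r=50mm
    from scipy.optimize import least_squares
    r=least_squares(lambda q:np.hypot(*(P-q[:2]).T)-q[2],[.51,.025,.05],loss='cauchy',f_scale=.0015).x
    res=np.hypot(*(P-r[:2]).T)-r[2];print(nm,r,(abs(res)<.002).sum(),len(P))
    if nm=='top':A=r[:2]
for nm,p,h in(('ptr',(259.2,179.8),.069),('ptrend',Z(216,160),.069),('mark',(261.7,172.0),.06),('markend',Z(230,110),.06),('tip',Z(62,218),.13),('pl1',Z(75,97),.118),('pl2',Z(185,182),.118)):
    q=onz(c,*p,h)[:2]-A;print(nm,q.round(4),np.linalg.norm(q).round(4),np.degrees(np.arctan2(q[1],q[0])).round(1))
# scene: pointer, plate
print('scene tip at z',onz(d,*S(95,406),.13)[:2]-A)
for p in((45,424),(146,421),(45,462),(146,459)): print('plate scene',onz(d,*S(*p),.118 if p[1]<430 else .088)[:2]-A)
print('ptr end scene',onz(d,*S(148,467),.068)[:2]-A)
# tape via scene/top
g=d['pixels'];h=cv2.cvtColor(g,cv2.COLOR_BGR2HSV)
for p in((397,368),): print('tape top scene',onz(d,*S(*p),.0865))
E
```

```text
top [0.51517838 0.03261695 0.04614558] 103 184
scene [0.50580218 0.04288331 0.04780274] 69 92
ptr [-0.0119 -0.0202] 0.0234 -120.5
ptrend [-0.0165 -0.0289] 0.0333 -119.7
mark [ 0.0099 -0.0269] 0.0286 -69.7
markend [ 0.0108 -0.0366] 0.0382 -73.5
tip [-0.0557  0.0433] 0.0706 142.1
pl1 [0.0039 0.0378] 0.038 84.1
pl2 [-0.0373 -0.013 ] 0.0395 -160.8
scene tip at z [-0.01324306  0.01314024]
plate scene [0.00576899 0.04014114]
plate scene [-0.03259595 -0.01366735]
plate scene [0.00884157 0.03958135]
plate scene [-0.03023683 -0.01517602]
ptr end scene [-0.01159841 -0.03129558]
tape top scene [ 0.47912908 -0.21696111  0.0865    ]
```

Top-view fits put the hook axis at about (0.517, 0.033), with the bar pointing to about 142°. The mark is at about −72°, so the stop should be near a bar angle of 198°, a turn of about 55°. The roll's axis is at about 21°. I'll shut the gripper and move to the push start on the bar's +y side.

```bash
python3 -m inch '[[7.26,-12.43,0,-3.7],[7.26,-12.43,0,-3.7],[7.26,-12.43,0,-3.7],[7.26,-12.43,0,-3.7],[7.26,-12.43,0,-3.7],[7.26,-12.43,0,-3.7],[7.26,-12.43,0,-3.7],[7.26,-12.43,0,-3.7],[7.26,-12.43,0,-3.7],[7.26,-12.43,0,-3.7],[7.26,-12.43,0,-3.7],[7.26,-12.43,0,-3.7],[7.26,-12.43,0,-3.7],[7.26,-12.43,0,-3.7],[7.26,-12.43,0,-3.7],[7.26,-12.43,0,-3.7]]' 1 20
python3 - <<'E'
from h import *
s=robot.observe();print(s['tcp_pos'],np.round(s['tcp_rot'],3).tolist(),s['qpos'],s['opening'])
A=np.array([.517,.033]);
def T(f,r=.056,d=.019):
    f=np.radians(f);return A+r*np.array([np.cos(f),np.sin(f)])-d*np.array([-np.sin(f),np.cos(f)])
p0=T(142.5,d=.034);print(p0)
for f in range(130,206,5):print(f,((T(f)-p0)/.04).round(3).tolist(),round((f-142.5)/5,2))
E
```

```text
time_s: 1.7
tcp_pos: [0.4935, 0.0951, 0.2225]
tcp_rot: [[-0.795, 0.607, -0.0], [0.607, 0.795, 0.0], [0.0, 0.0, -1.0]]
contact_force: [0.0, 0.5, -0.4]
opening: 0.0009
grasp_force: 0.0
[0.49348355 0.09506255 0.22248065] [[-0.795, 0.607, -0.0], [0.607, 0.795, 0.0], [0.0, 0.0, -1.0]] [-39.98121902   2.85767851  24.89714579 103.08365369  -1.26999446
  74.33496921  37.85152739] 0.0008946503343430179
[0.4932701  0.09406465]
130 [0.057, -0.149] -2.5
135 [-0.061, -0.201] -1.5
140 [-0.174, -0.263] -0.5
145 [-0.281, -0.335] 0.5
150 [-0.382, -0.415] 1.5
155 [-0.475, -0.504] 2.5
160 [-0.56, -0.601] 3.5
165 [-0.636, -0.705] 4.5
170 [-0.703, -0.816] 5.5
175 [-0.76, -0.931] 6.5
180 [-0.807, -1.052] 7.5
185 [-0.843, -1.175] 8.5
190 [-0.868, -1.302] 9.5
195 [-0.882, -1.43] 10.5
200 [-0.885, -1.559] 11.5
205 [-0.876, -1.688] 12.5
```

```bash
python3 -m inch '[[0,0,-1.2,0],[0,0,-2.4,0],[0,0,-2.86,0],[0,0,-2.86,0],[0,0,-2.86,0]]'; python3 -m inch '[[-0.06,-0.09,0,0],[-0.13,-0.18,0,0],[-0.18,-0.25,0,0],[-0.23,-0.3,0,0],[-0.28,-0.335,0,0.5],[-0.33,-0.375,0,1],[-0.38,-0.415,0,1.5],[-0.43,-0.46,0,2],[-0.475,-0.504,0,2.5],[-0.52,-0.55,0,3],[-0.56,-0.6,0,3.5]]'
```

```text
time_s: 2.2
tcp_pos: [0.4942, 0.0944, 0.109]
tcp_rot: [[-0.794, 0.608, 0.001], [0.608, 0.794, 0.0], [-0.0, 0.001, -1.0]]
contact_force: [-0.8, -0.1, 0.9]
opening: 0.0005
grasp_force: 0.0
time_s: 3.3
tcp_pos: [0.472, 0.0699, 0.1086]
tcp_rot: [[-0.94, 0.34, 0.002], [0.34, 0.94, 0.001], [-0.001, 0.001, -1.0]]
contact_force: [1.6, 0.9, -1.0]
opening: 0.0006
grasp_force: 0.9
```

```bash
python3 - <<'E'
from h import *
c=shot('top','t2');d=shot('scene','s2')
a=cv2.resize(c['pixels'][150:220,215:295],(480,420),interpolation=cv2.INTER_CUBIC)
b=cv2.resize(d['pixels'][140:230,225:285],(320,480),interpolation=cv2.INTER_CUBIC)
o=np.zeros((480,800,3),np.uint8);o[:420,:480]=a;o[:,480:]=b;cv2.imwrite('pics/z2.png',o)
E
```

```text
(no output)
```

View pics/z2.png

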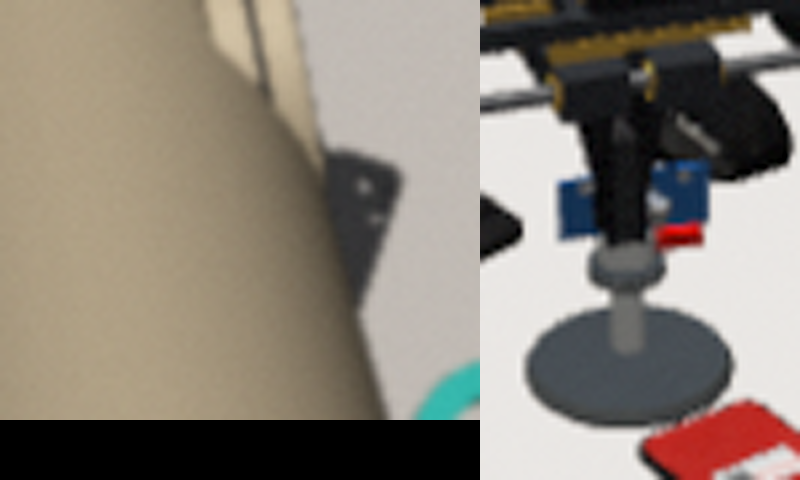

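The top view is blocked by the arm. In the scene view the fingers stand against the bar near its tip and the pointer has turned. The 1.8 N reading matches hub friction, so I'll keep sweeping to about 183°.

```bash
python3 -m inch '[[-0.04,-0.05,0,0.5],[-0.076,-0.104,0,1],[-0.11,-0.16,0,1.5],[-0.143,-0.216,0,2],[-0.173,-0.272,0,2.5],[-0.2,-0.33,0,3]]'; python3 -m inch '[[-0.025,-0.06,0,0.5],[-0.047,-0.121,0,1],[-0.065,-0.17,0,1.5],[-0.075,-0.205,0,1.8]]'
```

```text
time_s: 4.0
tcp_pos: [0.464, 0.0569, 0.1086]
tcp_rot: [[-0.996, 0.087, 0.001], [0.087, 0.996, 0.001], [-0.001, 0.001, -1.0]]
contact_force: [1.2, 2.2, -0.1]
opening: 0.0005
grasp_force: 0.9
time_s: 4.4
tcp_pos: [0.4609, 0.0486, 0.1085]
tcp_rot: [[-0.998, -0.07, 0.001], [-0.07, 0.998, 0.001], [-0.001, 0.001, -1.0]]
contact_force: [0.7, 2.5, 0.1]
opening: 0.0004
grasp_force: 0.9
```

```bash
for i in 1; do python3 -m inch '[[-0.005,-0.025,0,0.2],[-0.01,-0.05,0,0.4],[-0.014,-0.076,0,0.6]]' | grep -E 'tcp_pos|contact'; python3 -m inch '[[-0.005,-0.025,0,0.2],[-0.008,-0.05,0,0.4],[-0.01,-0.076,0,0.6]]'| grep -E 'tcp_pos|contact'; done
```

```text
tcp_pos: [0.4601, 0.0454, 0.1083]
contact_force: [2.1, 1.6, 1.0]
tcp_pos: [0.4595, 0.0422, 0.1082]
contact_force: [-0.7, 1.7, 1.7]
```

```bash
python3 -m inch '[[-0.003,-0.025,0,0.2],[-0.006,-0.05,0,0.4]]' | grep -E 'tcp_pos|contact'; python3 -m inch '[[-0.003,-0.025,0,0.2],[-0.005,-0.04,0,0.4]]'| grep -E 'tcp_pos|contact'
```

```text
tcp_pos: [0.4592, 0.0402, 0.1081]
contact_force: [0.6, 1.1, 0.8]
tcp_pos: [0.459, 0.0386, 0.1081]
contact_force: [-0.2, 0.8, 0.9]
```

```bash
python3 -m inch '[[-0.002,-0.025,0,0.2],[-0.002,-0.04,0,0.4]]' | grep -E 'tcp_pos|contact'
```

```text
tcp_pos: [0.4589, 0.0369, 0.1081]
contact_force: [-1.1, 2.4, 1.2]
```

```bash
for k in 1; do python3 -m inch '[[-0.001,-0.02,0,0.2],[-0.001,-0.02,0,0.2]]' | grep -E 'tcp_pos|contact'; python3 -m inch '[[0,-0.02,0,0.2],[0,-0.02,0,0.2]]' | grep -E 'tcp_pos|contact';  done
```

```text
tcp_pos: [0.4589, 0.0361, 0.1081]
contact_force: [-1.3, 1.6, 0.6]
tcp_pos: [0.4589, 0.0353, 0.1081]
contact_force: [-1.2, 1.0, 0.3]
```

```bash
python3 -m inch '[[0,-0.02,0,0.2],[0,-0.02,0,0.2]]' | grep -E 'tcp_pos|contact'; python3 -m inch '[[0,-0.02,0,0.2],[0,-0.02,0,0.2]]' | grep -E 'tcp_pos|contact'
```

```text
tcp_pos: [0.4589, 0.0345, 0.1081]
contact_force: [-1.0, 1.5, -0.3]
tcp_pos: [0.459, 0.0337, 0.1081]
contact_force: [-1.4, 1.4, -0.0]
```

```bash
python3 -m inch '[[0,-0.02,0,0.2],[0,-0.02,0,0.2]]' | grep -E 'tcp_pos|contact'; python3 -m inch '[[0.001,-0.02,0,0.2],[0.001,-0.02,0,0.2]]' | grep -E 'tcp_pos|contact'
```

```text
tcp_pos: [0.459, 0.0329, 0.1081]
contact_force: [-1.7, 1.2, -0.3]
tcp_pos: [0.4591, 0.0321, 0.1082]
contact_force: [-1.9, 1.7, -0.9]
```

```bash
python3 -m inch '[[0.001,-0.02,0,0.2],[0.001,-0.02,0,0.2]]' | grep -E 'tcp_pos|contact'; python3 -m inch '[[0.001,-0.02,0,0.2],[0.001,-0.02,0,0.2]]' | grep -E 'tcp_pos|contact'
```

```text
tcp_pos: [0.4589, 0.0318, 0.1081]
contact_force: [-2.8, 1.8, -0.5]
tcp_pos: [0.4588, 0.0316, 0.1081]
contact_force: [-4.1, 5.8, -0.1]
```

The force is rising and the tool has stalled: that's the stop. I'll nudge up to about 8 N and hold.

```bash
python3 -m inch '[[0.001,-0.005,0,0],[0.001,-0.005,0,0],[0.001,-0.005,0,0]]' | grep -E 'tcp_pos|contact'; python3 - <<'E'
from h import *
s=robot.observe();u=np.degrees(np.arctan2(s['tcp_rot'][1][1],s['tcp_rot'][0][1]));print('tool y',u)
E
```

```text
tcp_pos: [0.4588, 0.0316, 0.1081]
contact_force: [-5.5, 6.6, 0.2]
tool y 114.05218247674111
```

```bash
python3 -m inch '[[0,0,0,0],[0,0,0,0],[0,0,0,0]]' | grep -E 'tcp_pos|contact'; python3 -m inch '[[-0.09,0.25,0,0],[-0.2,0.6,0,0],[-0.2,0.6,0,0],[-0.2,0.6,1.2,0],[-0.2,0.6,2.4,0],[-0.2,0.6,2.9,0],[-0.2,0.6,2.9,0]]'
```

```text
tcp_pos: [0.4588, 0.0316, 0.1081]
contact_force: [-3.2, 7.2, 0.2]
time_s: 8.5
tcp_pos: [0.4533, 0.0542, 0.2275]
tcp_rot: [[-0.914, -0.406, 0.006], [-0.406, 0.914, 0.002], [-0.006, -0.001, -1.0]]
contact_force: [0.2, -0.5, -0.3]
opening: 0.0005
grasp_force: 0.0
```

```bash
python3 -m inch '[[0.4,-6.6,0,-18.5],[0.4,-6.6,0,-18.5],[0.4,-6.6,0,-18.5],[0.4,-6.6,0,-18.5],[0.4,-6.6,0,-18.5],[0.4,-6.6,0,-18.5],[0.4,-6.6,0,-18.5],[0.4,-6.6,0,-18.5],[0.4,-6.6,0,-18.5],[0.4,-6.6,0,-18.5],[0.4,-6.6,0,-18.5],[0.4,-6.6,0,-18.5],[0.4,-6.6,0,-18.5]]' 0.45
python3 - <<'E'
from h import *
c=shot('top','t3');d=shot('scene','s3')
a=cv2.resize(c['pixels'][155:205,220:280],(480,400),interpolation=cv2.INTER_CUBIC)
b=cv2.resize(d['pixels'][105:225,232:352],(600-280,320),interpolation=cv2.INTER_CUBIC)
o=np.zeros((600,800,3),np.uint8);o[:400,:480]=a;o[:320,480:]=b
o[400:,:480]=cv2.resize(c['pixels'][160:220,310:400],(480,320),interpolation=cv2.INTER_CUBIC)[60:260]
o[320:600,480:]=cv2.resize(d['pixels'][155:225,230:310],(320,280),interpolation=cv2.INTER_CUBIC)
cv2.imwrite('pics/z3.png',o)
E
```

```text
time_s: 9.8
tcp_pos: [0.4669, -0.2098, 0.2236]
tcp_rot: [[-0.369, 0.929, -0.001], [0.929, 0.369, -0.0], [-0.0, -0.001, -1.0]]
contact_force: [-0.8, 0.3, 0.6]
opening: 0.0477
grasp_force: 0.0
```

View pics/z3.png

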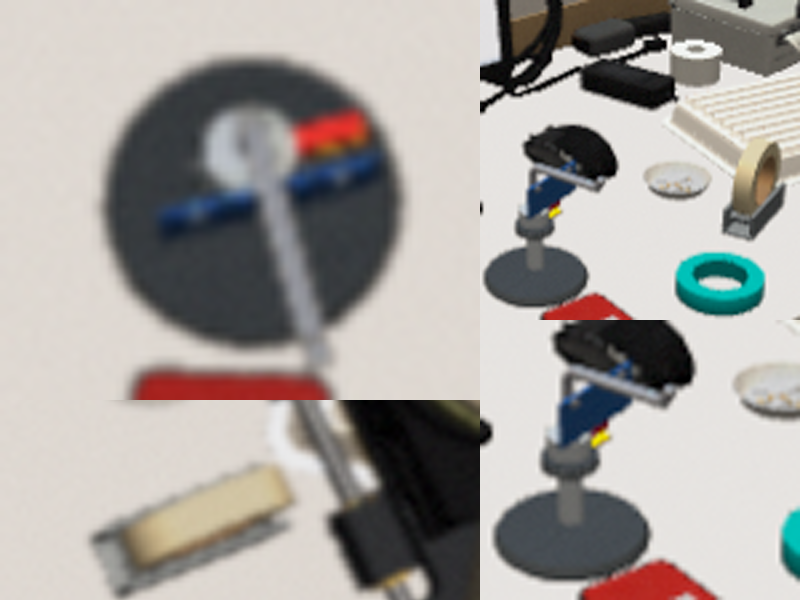

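```bash
python3 - <<'E'
from h import *
c=dict(np.load('pics/top0.npz'));c3=dict(np.load('pics/t3.npz'));d=dict(np.load('pics/scene0.npz'))
Z=lambda x,y:(220+x/8-.44,155+y/8-.44)
pts={}
for nm,p,h in(('bar1',(265,190),.12),('bar2',(310,330),.12),('hub',(255,140),.12),('tip',(320,350),.13),('tipold',None,0),('pl1',(160,220),.118),('pl2',(380,165),.118),('ptr_in',(298,135),.069),('ptr_out',(368,122),.069)):
    if p: q=onz(c3,*Z(*p),h)[:2];pts[nm]=q;print(nm,q.round(4))
q=pts['bar2']-pts['bar1'];print('bar dir',np.degrees(np.arctan2(q[1],q[0]))%360)
q=pts['pl1']-pts['pl2'];print('plate->bar dir',np.degrees(np.arctan2(q[1],q[0]))+90,np.linalg.norm(q),(pts['pl1']+pts['pl2'])/2)
q=pts['ptr_out']-pts['ptr_in'];print('ptr->bar',np.degrees(np.arctan2(q[1],q[0]))+270)
def mask(cam,box):
    m=cv2.inRange(cv2.cvtColor(cam['pixels'],cv2.COLOR_BGR2HSV),(8,45,70),(32,255,255));z=np.zeros_like(m);x0,y0,x1,y1=box;z[y0:y1,x0:x1]=m[y0:y1,x0:x1];return max(cv2.findContours(z,0,1)[0],key=cv2.contourArea)
def ring(C,ang,zmin):
    t=np.linspace(0,2*np.pi,200);a=np.radians(ang);ax=np.array([np.cos(a),np.sin(a),0]);l=np.array([-np.sin(a),np.cos(a),0])
    P=np.concatenate([np.array(C)+s*.0095*ax+.0405*(np.cos(t)[:,None]*l+np.sin(t)[:,None]*np.array([0,0,1])) for s in(-1,1)]);return P[P[:,2]>zmin]
mt=mask(c,(320,175,375,215));ms=mask(d,(320,150,355,200))
for C in((.469,-.2095,.046),(.472,-.2095,.046),(.469,-.2065,.046)):
  for nm,cam,m in(('top',c,mt),('scene',d,ms)):
    P=proj(cam,ring(C,21.5,.03)).astype(np.float32)
    print(C,nm,'pred',cv2.minAreaRect(P),P.min(0),P.max(0));print('   obs',cv2.minAreaRect(m),m[:,0].min(0),m[:,0].max(0))
E
```

```text
bar1 [0.4958 0.0285]
bar2 [0.4545 0.0161]
hub [0.5107 0.0312]
tip [0.4469 0.0135]
pl1 [0.4877 0.059 ]
pl2 [ 0.5033 -0.0051]
ptr_in [0.5245 0.018 ]
ptr_out [ 0.5284 -0.0036]
bar dir 196.7101497575447
plate->bar dir 193.64455819648322 0.06594317959985109 [0.49549263 0.02697101]
ptr->bar 190.08924418889723
(0.469, -0.2095, 0.046) top pred ((347.90203857421875, 193.5849609375), (9.357595443725586, 33.34074783325195), 67.5345687866211) [331.34088 183.81703] [364.82632 204.13152]
   obs ((348.5, 192.99996948242188), (9.656157493591309, 32.49668502807617), 68.19859313964844) [333 184] [364 202]
(0.469, -0.2095, 0.046) scene pred ((336.5830078125, 170.76158142089844), (15.992961883544922, 27.27408218383789), 14.524667739868164) [327.07913 156.85767] [345.36063 184.16551]
   obs ((335.0500183105469, 170.84999084472656), (15.811387062072754, 28.776723861694336), 18.43494987487793) [327 156] [344 185]
(0.472, -0.2095, 0.046) top pred ((347.8230285644531, 192.39144897460938), (9.416057586669922, 33.32938003540039), 67.5511703491211) [331.27817 182.626  ] [364.74127 202.9583 ]
   obs ((348.5, 192
[... 312 characters left out ...]
84999084472656), (15.811387062072754, 28.776723861694336), 18.43494987487793) [327 156] [344 185]
(0.469, -0.2065, 0.046) top pred ((346.7066955566406, 193.59498596191406), (9.383753776550293, 33.32490921020508), 67.54358673095703) [330.15524 183.83174] [363.62552 204.14722]
   obs ((348.5, 192.99996948242188), (9.656157493591309, 32.49668502807617), 68.19859313964844) [333 184] [364 202]
(0.469, -0.2065, 0.046) scene pred ((335.802001953125, 171.0945587158203), (16.056997299194336, 27.3245849609375), 14.524365425109863) [326.269   157.16342] [344.61105 184.51942]
   obs ((335.0500183105469, 170.84999084472656), (15.811387062072754, 28.776723861694336), 18.43494987487793) [327 156] [344 185]
```

Seen from above at the stop, the bar points to about 196°, and the hub, plate and pointer agree to a few degrees. The pointer lies just over the yellow mark. The roll is centred at about (0.4705, −0.211) with its axis at 21°. Next I descend to it.

```bash
python3 -m inch '[[0.09,-0.03,-1,-0.1],[0.09,-0.03,-2,-0.1],[0.09,-0.03,-2.9,-0.1],[0.09,-0.03,-3.3,-0.1],[0.09,-0.03,-3.3,-0.1],[0.09,-0.03,-3.3,-0.1]]'
```

```text
time_s: 10.5
tcp_pos: [0.471, -0.2111, 0.0927]
tcp_rot: [[-0.359, 0.933, 0.0], [0.933, 0.359, -0.0], [-0.0, 0.0, -1.0]]
contact_force: [-0.1, -0.1, -0.8]
opening: 0.0477
grasp_force: 0.0
```

```bash
python3 -m inch '[[0,0,-0.2,0],[0,0,-0.39,0],[0,0,-0.39,0],[0,0,-0.39,0]]'|grep -E 'tcp_pos|contact'; python3 -m inch '[[0,0,0,0],[0,0,0,0],[0,0,0,0],[0,0,0,0],[0,0,0,0],[0,0,0,0]]' 1 12
```

```text
tcp_pos: [0.4708, -0.2108, 0.0766]
contact_force: [-0.1, 0.0, 0.7]
time_s: 11.5
tcp_pos: [0.4709, -0.2108, 0.0766]
tcp_rot: [[-0.358, 0.934, 0.0], [0.934, 0.358, 0.0], [-0.0, 0.0, -1.0]]
contact_force: [-0.4, -0.1, 0.4]
opening: 0.0186
grasp_force: 12.0
```

```bash
python3 - <<'E'
from h import *
c=dict(np.load('pics/t3.npz'));d=dict(np.load('pics/s3.npz'))
S=lambda x,y:(230+(x-480)/4-.375,155+(y-320)/4-.375)
for a,b in(((572,371),(662,393)),((600,379),(650,391))):
    p,q=onz(d,*S(*a),.122)[:2],onz(d,*S(*b),.122)[:2];v=q-p;print('scene bar',p.round(4),q.round(4),np.degrees(np.arctan2(v[1],v[0]))%360,np.linalg.norm(v))
m=cv2.inRange(cv2.cvtColor(c['pixels'],cv2.COLOR_BGR2HSV),(95,100,30),(130,255,255))
z=np.zeros_like(m);z[165:195,232:272]=m[165:195,232:272];ys,xs=np.nonzero(z)
P=np.array([onz(c,x,y,.112)[:2] for x,y in zip(xs,ys)]);vx,vy,x0,y0=cv2.fitLine(P.astype(np.float32),cv2.DIST_HUBER,0,.001,.001).ravel()
t=(P-[x0,y0])@[vx,vy];print('plate bar dir',np.degrees(np.arctan2(vy,vx))%180+90,len(P),'extent',t.max()-t.min(),'mid',np.array([x0,y0])+(t.max()+t.min())/2*np.array([vx,vy]))
# bar: greyscale bright ridge rows along
g=c['pixels'].astype(int);L=[]
for v in range(181,198):
    r=g[v,245:264];w=np.clip(r.min(1)-75,0,None)  # grey
    if w.sum()>30 and w.argmax()>0:
        k=w.argmax();sl=slice(max(k-2,0),k+3);L.append((245+(np.arange(19)[sl]*w[sl]).sum()/w[sl].sum(),v))
P=np.array([onz(c,*p,.122)[:2] for p in L]);print(np.round(L,1).tolist())
vx,vy,x0,y0=cv2.fitLine(P.astype(np.float32),cv2.DIST_HUBER,0,.001,.001).ravel();print('bar dir top',np.degrees(np.arctan2(vy,vx))%180+180,x0,y0)
E
```

```text
scene bar [0.5133 0.0343] [0.4585 0.0108] 203.18278592336634 0.05952821074239544
scene bar [0.4948 0.0277] [0.4648 0.0146] 203.6443833242095 0.032722697141375524
plate bar dir 195.29172 78 extent 0.0650523434842682 mid [0.49624164 0.02774269]
[[254.1, 181.0], [254.4, 182.0], [254.7, 183.0], [254.9, 184.0], [255.2, 185.0], [255.6, 186.0], [255.8, 187.0], [256.0, 188.0], [256.3, 189.0], [256.7, 190.0], [256.9, 191.0], [257.1, 192.0], [257.6, 193.0], [257.8, 194.0], [262.4, 195.0], [262.1, 196.0], [262.0, 197.0]]
bar dir top 194.59384 0.47500536 0.021656701
```

```bash
python3 -m inch '[[0,0,0.3,0],[0,0,0.8,0],[0,0,1.6,0],[0,0,2.6,0],[0,0,3.6,0],[0,0,3.6,0],[-0.3,1,3.6,-0.3],[-0.5,2,3.6,-0.6],[-0.8,3,3.6,-0.9],[-1.1,4,3.6,-1.13],[-1.38,5,3.6,-1.13],[-1.38,5.41,3.6,-1.13],[-1.38,5.41,3.6,-1.13],[-1.38,5.41,3.6,-1.13],[-1.38,5.41,3.6,-1.13]]'; python3 - <<'E'
from h import *
c=shot('top','t4');d=shot('scene','s4')
o=np.zeros((500,800,3),np.uint8);o[:,:300]=cv2.resize(c['pixels'][150:250,225:285],(300,500));o[:,300:]=cv2.resize(d['pixels'][110:210,220:320],(500,500));cv2.imwrite('pics/z4.png',o)
E
```

```text
time_s: 13.0
tcp_pos: [0.4157, 0.0044, 0.2206]
tcp_rot: [[-0.263, 0.965, 0.0], [0.965, 0.263, -0.0], [-0.0, 0.0, -1.0]]
contact_force: [0.1, 0.0, -0.6]
opening: 0.0187
grasp_force: 12.0
```

View pics/z4.png

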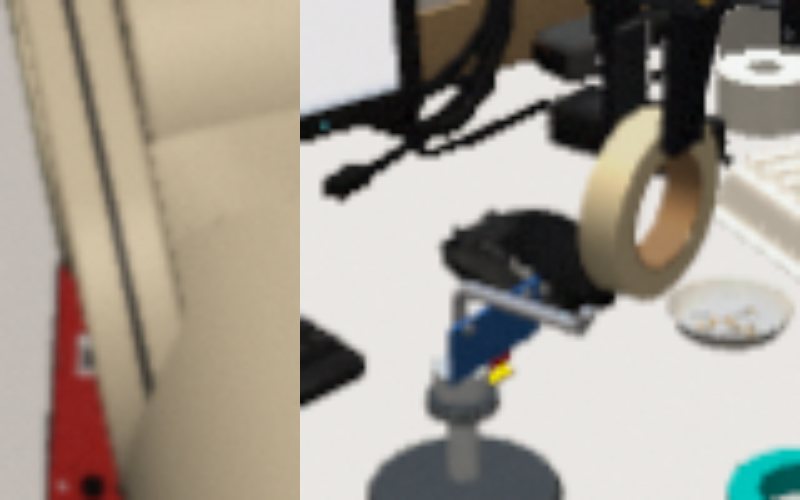

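The roll hangs level in the gripper at scene crop (650,200), and the hook tip at (590,325) is below and behind it. I'll lower it to threading height.

```bash
python3 -m inch '[[0,0,-0.6,0],[0,0,-1.2,0],[0,0,-1.7,0],[0,0,-1.9,0],[0,0,-1.9,0],[0,0,-1.9,0]]'; python3 - <<'E'
from h import *
d=shot('scene','s5')
cv2.imwrite('pics/z5.png',cv2.resize(d['pixels'][120:210,225:325],(700,600*63//60*0+590),interpolation=cv2.INTER_CUBIC))
E
```

```text
time_s: 13.7
tcp_pos: [0.4161, 0.0055, 0.1453]
tcp_rot: [[-0.264, 0.965, 0.001], [0.965, 0.264, 0.0], [-0.0, 0.001, -1.0]]
contact_force: [0.2, 0.7, -0.4]
opening: 0.0185
grasp_force: 12.0
```

View pics/z5.png

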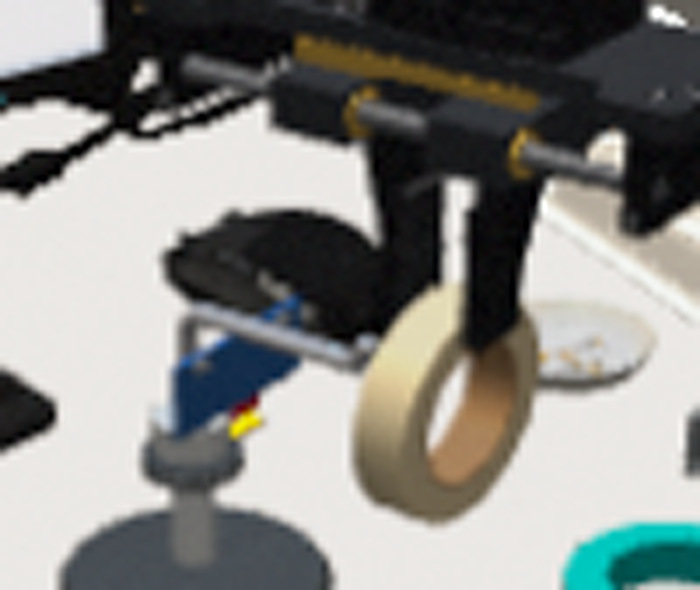

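```bash
python3 -m inch '[[0.12,0.033,0,0],[0.24,0.066,0,0],[0.36,0.1,0,0],[0.48,0.132,0,0],[0.6,0.165,0,0],[0.72,0.198,0,0]]' |grep -E 'tcp_pos|contact|opening'; python3 -m inch '[[0.12,0.033,0,0],[0.24,0.066,0,0],[0.36,0.1,0,0],[0.48,0.132,0,0],[0.6,0.165,0,0],[0.72,0.198,0,0]]'|grep -E 'tcp_pos|contact|opening'
```

```text
tcp_pos: [0.4448, 0.0137, 0.1445]
contact_force: [0.5, -0.4, -1.3]
opening: 0.0191
tcp_pos: [0.4737, 0.0216, 0.1446]
contact_force: [0.5, -0.1, -0.8]
opening: 0.019
```

```bash
python3 -m inch '[[0.07,0.02,0,0],[0.14,0.039,0,0],[0.2,0.055,0,0],[0.2,0.055,0,0]]' |grep -E 'tcp_pos|contact'; python3 -m inch '[[0.012,0.0033,0,0],[0.024,0.0066,0,0],[0.024,0.0066,0,0]]'|grep -E 'tcp_pos|contact';python3 -m inch '[[0.012,0.0033,0,0],[0.024,0.0066,0,0],[0.024,0.0066,0,0]]'|grep -E 'tcp_pos|contact'
```

```text
tcp_pos: [0.4814, 0.0237, 0.1446]
contact_force: [0.8, 0.5, -0.8]
tcp_pos: [0.4822, 0.024, 0.1446]
contact_force: [-0.5, 0.9, 0.1]
tcp_pos: [0.4832, 0.0243, 0.1446]
contact_force: [0.6, 0.7, -0.5]
```

```bash
python3 -m inch '[[0.012,0.0033,0,0],[0.024,0.0066,0,0],[0.024,0.0066,0,0]]' |grep -E 'tcp_pos|contact'; python3 -m inch '[[0.012,0.0033,0,0],[0.024,0.0066,0,0],[0.024,0.0066,0,0]]'|grep -E 'tcp_pos|contact'
```

```text
tcp_pos: [0.4842, 0.0245, 0.1446]
contact_force: [-0.5, 0.3, -0.5]
tcp_pos: [0.4851, 0.0248, 0.1446]
contact_force: [0.3, -0.3, -1.7]
```

```bash
python3 -m inch '[[0.008,0.002,0,0],[0.016,0.0044,0,0],[0.016,0.0044,0,0]]'|grep -E 'tcp_pos|contact'
```

```text
tcp_pos: [0.4857, 0.025, 0.1446]
contact_force: [0.1, 0.2, 0.2]
```

```bash
python3 -m inch '[[0.008,0.002,0,0],[0.016,0.0044,0,0],[0.016,0.0044,0,0]]'|grep -E 'tcp_pos|contact';python3 -m inch '[[0.008,0.002,0,0],[0.016,0.0044,0,0],[0.016,0.0044,0,0]]'|grep -E 'tcp_pos|contact'
```

```text
tcp_pos: [0.4862, 0.0251, 0.1445]
contact_force: [-0.6, -0.4, -1.3]
tcp_pos: [0.4867, 0.0252, 0.1445]
contact_force: [-3.3, 0.8, 0.8]
```

```bash
python3 -m inch '[[0.008,0.002,0,0],[0.016,0.0044,0,0],[0.016,0.0044,0,0]]'|grep -E 'tcp_pos|contact'
```

```text
tcp_pos: [0.4875, 0.0255, 0.1445]
contact_force: [-2.6, 0.7, 1.6]
```

```bash
python3 -m inch '[[-0.012,-0.003,0,0],[-0.012,-0.003,-0.08,0],[-0.012,-0.003,-0.16,0],[-0.012,-0.003,-0.24,0],[-0.012,-0.003,-0.3,0],[-0.012,-0.003,-0.3,0]]' |grep -E 'tcp_pos|contact|opening'; python3 -m inch '[[0,0,-0.02,0],[0,0,-0.02,0]]'|grep -E 'tcp_pos|contact';python3 -m inch '[[0,0,-0.02,0],[0,0,-0.02,0]]'|grep -E 'tcp_pos|contact'
```

```text
tcp_pos: [0.4872, 0.0254, 0.1322]
contact_force: [-0.3, -0.2, -2.1]
opening: 0.0193
tcp_pos: [0.4872, 0.0253, 0.1317]
contact_force: [0.1, 0.1, -0.8]
tcp_pos: [0.4872, 0.0253, 0.131]
contact_force: [0.2, -0.3, -0.5]
```

```bash
python3 -m inch '[[0,0,-0.02,0],[0,0,-0.02,0]]'|grep -E 'tcp_pos|contact';python3 -m inch '[[0,0,-0.02,0],[0,0,-0.02,0]]'|grep -E 'tcp_pos|contact'
```

```text
tcp_pos: [0.4872, 0.0253, 0.1301]
contact_force: [0.1, -0.0, -0.6]
tcp_pos: [0.4872, 0.0254, 0.1293]
contact_force: [0.2, -0.2, 0.5]
```

```bash
python3 -m inch '[[0,0,-0.015,0],[0,0,-0.015,0]]'|grep -E 'tcp_pos|contact';python3 -m inch '[[0,0,-0.015,0],[0,0,-0.015,0]]'|grep -E 'tcp_pos|contact'
```

```text
tcp_pos: [0.4872, 0.0253, 0.1287]
contact_force: [-0.2, -0.6, -1.0]
tcp_pos: [0.4872, 0.0254, 0.1283]
contact_force: [-1.4, -0.4, 3.4]
```

The roll is resting on the bar, with its centre about 22 mm below the bar's centre line as expected. I'll press it lightly against the plate and then release.

```bash
python3 -m inch '[[0.01,0.003,0.008,0],[0.016,0.0044,0.008,0],[0.016,0.0044,0.008,0]]'|grep -E 'tcp_pos|contact'; python3 - <<'E'
from h import *
s=robot.observe();print(s['contact_force'],s['moment'],s['grasp_force'],s['opening'])
E
```

```text
tcp_pos: [0.4874, 0.0254, 0.1284]
contact_force: [-2.0, -1.0, 1.9]
[-1.96713878 -1.04261276  1.92967054] [-0.23229094  0.75460339 -0.00370346] 12.00028790946817 0.018959416179914014
```

```bash
python3 -m inch '[[0,0,0,0],[0,0,0,0],[0,0,0,0],[0,0,0,0],[0,0,0,0]]' 0.6; python3 -m inch '[[0,0,0.1,0],[0,0,0.3,0],[0,0,0.7,0],[0,0,1.4,0],[0,0,2.2,0],[0,0,2.2,0]]'|grep -E 'time|tcp_pos|contact'; python3 - <<'E'
from h import *
d=shot('scene','s6')
cv2.imwrite('pics/z6.png',cv2.resize(d['pixels'][125:205,225:305],(600,600),interpolation=cv2.INTER_CUBIC))
E
```

```text
time_s: 20.35
tcp_pos: [0.4879, 0.0256, 0.1285]
tcp_rot: [[-0.265, 0.964, 0.0], [0.964, 0.265, 0.0], [0.0, 0.0, -1.0]]
contact_force: [-0.1, -0.8, -0.5]
opening: 0.0342
grasp_force: 0.0
time_s: 20.95
tcp_pos: [0.4899, 0.0257, 0.2211]
contact_force: [0.2, 0.2, 0.0]
```

View pics/z6.png

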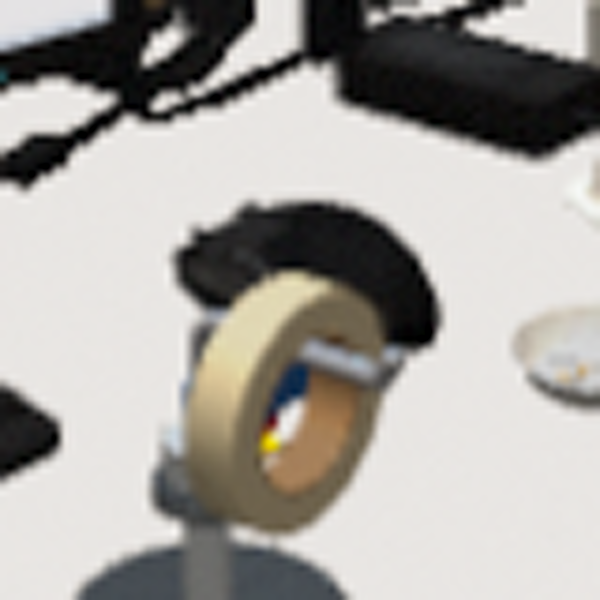

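The roll hangs on the bar against the plate, at crop (290,400). I'll clear the arm and check gap and hook angle from above.

```bash
python3 -m inch '[[-0.3,-6.4,0,0],[-0.3,-6.4,0,0],[-0.3,-6.4,0,0],[-0.3,-6.4,0,0],[-0.3,-6.4,0,0],[-0.3,-6.4,0,0],[-0.3,-6.4,0,0],[-0.3,-6.4,0,0]]'|grep -E 'time|tcp_pos'; python3 - <<'E'
from h import *
c=shot('top','t7');b=dict(np.load('pics/t3.npz'))
f=lambda c:cv2.resize(c['pixels'][155:205,225:275],(400,400),interpolation=cv2.INTER_CUBIC)
cv2.imwrite('pics/z7.png',np.hstack([f(b),f(c)]))
A=np.array([.517,.0332]);u=np.array([-.9646,-.2639]);w=np.array([.2639,-.9646])
m=cv2.inRange(cv2.cvtColor(c['pixels'],cv2.COLOR_BGR2HSV),(8,45,70),(32,255,255));z=np.zeros_like(m);z[165:200,230:275]=m[165:200,230:275]
ct=max(cv2.findContours(z,0,1)[0],key=cv2.contourArea);R=cv2.minAreaRect(ct);print('obs',R)
t=np.linspace(0,2*np.pi,200);C=np.r_[A+.0325*u,.098];U=np.r_[u,0];W=np.r_[w,0]
P=np.concatenate([C+s*.0095*U+.0405*(np.cos(t)[:,None]*W+np.sin(t)[:,None]*[0,0,1]) for s in(-1,1)]);print('pred',cv2.minAreaRect(proj(c,P).astype(np.float32)))
E
```

```text
time_s: 21.8
tcp_pos: [0.4759, -0.2292, 0.2159]
obs ((254.7845001220703, 183.66380310058594), (15.494161605834961, 34.00837326049805), 66.80140686035156)
pred ((254.2960968017578, 184.20672607421875), (14.54854965209961, 34.28813171386719), 73.6761245727539)
```

View pics/z7.png

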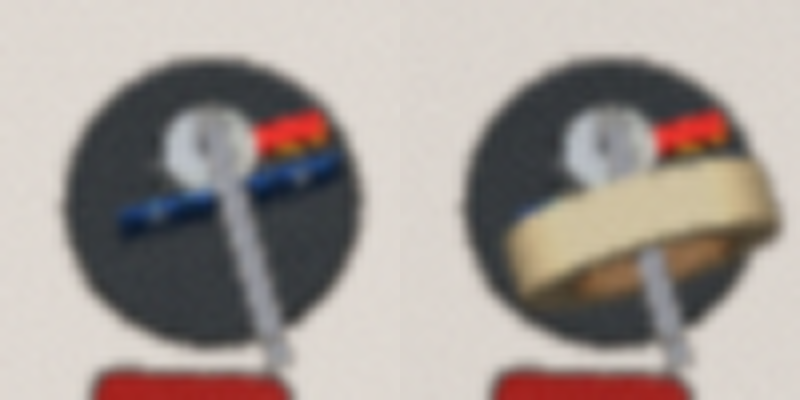

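Compared with before hanging, the pointer (290,130) and hook tip (280,360) haven't moved, so the hook is still at its stop. The roll's ends run from (516,262) to (769,192), a slope of about 15.5°. That is parallel to the plate at about 15°, and its position against the plate matches the prediction. I'm handing in.

```bash
python3 -c "
from cell import robot
print(robot.finish_job())"
```

```text
the job is handed in; nothing more can be done
None
```

The job is handed in at about 22 s. The hook was swung to its stop and leaned on at about 8 N, and in the last pictures it is still there, with the roll hanging by its side against the blue plate (parallel to about 1°, judged by eye) and the gripper clear.

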